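Start the balcony hob

TASK

Get the induction hob heating by pressing its controls with the fingertips, in this order: first push the white-dotted far half of the black rocker fully down to switch it on, then press the yellow key fully down, and last the green key fully down. Leave the red and blue keys unpressed, and do not lift or move the pot, cup or jar.

Things in the scene. Friction and masses are not known exactly. Their poses are not given: they have to be found in the camera images.
- hob: fixed white induction hob, 350 (x) by 340 (y) by 60 mm high; origin: centre of its underside, z up. Its front (-x) edge carries an aluminium control strip, middle line at x = -134 mm: one rocker and four coloured keys in a row along y, centres 60 mm apart, caps 28 mm apart, in an order that differs each time. The black glass behind the strip carries the pot
- rocker (a joint): black rocker, the main switch, 56 (along the hob's x) by 32 mm, white dot on its far half. It tilts about its middle, which is 14 mm above the hob's top. 0: off, near half down, far half raised (sloping 0.2 rad); 0.4: on, far half fully down; starts at 0 to 0.05. Stays where it is left: about 3 N at the dot moves it, no spring return
- rocker_far (a point): the white dot: point on the rocker's top surface, 18 mm beyond its tilt axis and 10 mm from its far end; moves with the rocker, and sinks about 7 mm from off to on. Its y axis is the tilt axis (parallel to the hob's y)
- key_yellow (a joint): square yellow push key, cap 32 x 32 mm, 12 mm thick. It travels straight down and stays where it is left: a steady drag of about 3 N, no spring return. Joint value in m: 0 fully up (cap top 14 mm above the hob's top), 0.008 fully down at the stop; starts up to 1 mm down
- key_yellow_top (a point): centre of the top face of the yellow key's cap; moves with the key; x and y axes along the hob's
- key_green (a joint): square green push key, cap 32 x 32 mm, 12 mm thick. It travels straight down and stays where it is left: a steady drag of about 3 N, no spring return. Joint value in m: 0 fully up (cap top 14 mm above the hob's top), 0.008 fully down at the stop; starts up to 1 mm down
- key_green_top (a point): centre of the top face of the green key's cap; moves with the key; x and y axes along the hob's
- key_red (a joint): square red push key, cap 32 x 32 mm, 12 mm thick. It travels straight down and stays where it is left: a steady drag of about 3 N, no spring return. Joint value in m: 0 fully up (cap top 14 mm above the hob's top), 0.008 fully down at the stop; starts up to 1 mm down
- key_red_top (a point): centre of the top face of the red key's cap; moves with the key; x and y axes along the hob's
- key_blue (a joint): square blue push key, cap 32 x 32 mm, 12 mm thick. It travels straight down and stays where it is left: a steady drag of about 3 N, no spring return. Joint value in m: 0 fully up (cap top 14 mm above the hob's top), 0.008 fully down at the stop; starts up to 1 mm down
- key_blue_top (a point): centre of the top face of the blue key's cap; moves with the key; x and y axes along the hob's
- pot: empty open steel pot, about 150 mm across and 60 mm high, with two small side handles, loose on the hob's glass; origin: centre of its underside, z up
- cup: open steel cup, 72 mm across the rim, 85 mm high, loose on the ledge close to the hob's left side; origin: centre of its underside, z up
- jar: glass jar with orange seal and wire swing-top, shut, 90 mm across, 120 mm high, loose on the ledge to the hob's right; origin: centre of its underside, z up
Mind the look-alikes: they are no part of the job. Leave any pink or turquoise look-alike of the jar alone. Leave any purple look-alike of the pot alone.

How it is judged:
By the outcome, as a careful person would: the job done as asked, in the order asked, and still so for the second after the job is handed in, with the robot touching nothing.
It also fails if it takes over 48 s, if anything falls off the work surface, if the arm or the gripper's body presses on something with over 40 N, if the wrist force passes 120 N, or if a joint passes its speed limit or range.

ROBOT

A 7-joint arm with a two-finger parallel gripper is mounted at the origin on the work surface. World frame = base frame: x ahead of the robot, y to its left, z up, the work surface at z = 0. Lengths are in m, angles in rad, forces in N, time in s.
With the tool pointing down it reaches from about 0.425 to 0.925 m from the base axis. Payload 6.8 kg.
Tool frame: the origin (TCP) lies midway between the tips of the shut fingers; the grasp point (between the pads) lies 19 mm behind it (bot.pinch_z is the distance from the TCP to the grasp point, in m); z points along the fingers, y is the line along which they close (so a half turn about z gives the same grasp; the last joint's range is limited). The gripper opens to 85 mm and grips with 20 to 120 N. Pads are 22 mm wide; open, the fingers measure 114 mm over their backs; the gripper's body (76 mm by 85 mm) begins 54 mm behind the grasp point. The pads swing forward as they close: fully open they stand 13 mm farther back than shut.
Start: joints at [1.152, 0.477, 0.022, 1.555, -0.011, 1.109, -0.083], TCP at [0.206, -0.643, 0.231] pointing down, gripper open.
Joint ranges: [-2.96, 2.96], [-0.34, 2.1], [-1.41, 1.46], [0.24, 2.44], [-1.37, 4.51], [0.17, 1.92], [-2.96, 2.96]. Speed limits (rad/s): [2.39, 2.39, 3.14, 3.14, 3.14, 3.14, 3.14].

INTERFACE

Orientations are given as a unit quaternion [w, x, y, z].
In Python, from station import bot, imaging gives the robot as it stands. The module is installed in compiled form; this text tells all that it offers.
- The arm moves only by the tool carry_out, never from a script. Its argument "targets" is a list of rows, each a list of 5 numbers: the shift along the tool's x, y, z in cm, then the turn about the tool's z in degrees, then the opening, from -1 (shut) to 1 (fully open). In form: [[x, y, z, yaw, gripper], ...]. A call has 1 to 12 rows; each row shifts and turns the commanded pose from where the row before left it, along the tool's axes as they then stand; what a row does not reach is not made up. A row lasts 1/10 s, in which the tool goes at most 50 mm and 8.59 degrees, less where a joint would pass 70% of its speed; a pose out of reach is approached as far as the arm can. A call is refused whole if a number of a shift passes 5 or a number of a turn 8.59, either way. A call with a gripper value outside its range is refused whole. The fingers move at their own pace and stop on an object; "force" is the grip in N (left out, the last holds). Time passes only in rows, so rows that do not move let the fingers close. It gives the time, the measured TCP pose, the force, the opening and the grip force at its end, in the units of the state.
- bot.get_obs(): the state, without advancing time (a new reading comes with each control period).
- imaging.read_camera(name): name is "side" or "top"; returns the picture (480x640x3 uint8, red, green, blue); there is no depth.
- imaging.calibration(name): a dict with "fx", "fy", "cx", "cy" (pixels), "extrinsics" (4x4, takes a point from world to camera coordinates). Camera axes: x right, y up, looking along -z (the intrinsics and any distortion apply to the point x, -y, -z); pixel columns grow to the right and rows downward; lengths in m; the calibration is good to about 2 mm. A picture is of the moment at which its call begins. calibration takes no time and is no camera call.
- bot.hand_in(): hands the job in; it is judged then, once.
The state is a dict: "t": time; "q": joint angles; "joint_vel": joint speeds; "joint_torque": joint torques, N m; "eef_pos": TCP position; "tool_rot": TCP orientation; "contact_force": force on the tool from outside, world axes, zero at the start; "torque": the same for the moment, N m; "gripper_width": opening from 0.0 (shut) to 1.0 (fully open); "grasp_force": force on a finger pad.
Only numpy, scipy, OpenCV 4.12 (cv2) and the standard library are available. Lean on these libraries where they do the work, as an engineer would, in place of code of your own. Each camera call takes 0.05 s, during which the arm holds its last target. There are 200 camera calls.

## Working session

There is one attempt and no reset: what is moved stays moved. The work goes in short steps, Python scripts to look and compute and a tool call to move; the robot and the scene stay as the last step left them, time stands still between calls to the robot, and variables do not carry over. Pictures are saved under pics/ and viewed, at most 10 in all, crops included, and the job is handed in when it is done.

Besides the shell and the picture viewer there is one more tool, called by a JSON object that holds its "method" and its "body". carry_out: Moves the arm, as the interface text tells. Its arguments: {"type":"object","properties":{"targets":{"type":"array"},"force":{"type":"number"}},"required":["targets"]}

```bash
mkdir -p pics
python3 - <<'E'
from station import bot, imaging
import cv2
for n in ("top","side"):
    cv2.imwrite(f"pics/{n}0.png", imaging.read_camera(n)[:,:,::-1]); c=imaging.calibration(n); print(n,c)
o=bot.get_obs(); print(o["t"],o["eef_pos"],o["tool_rot"],o["gripper_width"],o["contact_force"])
E
```

```text
top {'fx': 450.6413862149722, 'fy': 450.6413862149722, 'cx': 318.9447476005591, 'cy': 234.8396862237789, 'extrinsics': array([[-0.00918047, -0.99993839, -0.00624008, -0.00819437],
       [ 0.99698495, -0.00963384,  0.07699484, -0.5299812 ],
       [-0.07705021, -0.00551442,  0.99701196, -1.03593776],
       [ 0.        ,  0.        ,  0.        ,  1.        ]])}
side {'fx': 523.0717543458788, 'fy': 523.0717543458788, 'cx': 323.2315565607384, 'cy': 243.0844821404305, 'extrinsics': array([[ 0.99597893, -0.08795759, -0.01701281, -0.52501692],
       [ 0.06406888,  0.56658013,  0.82151211, -0.1104861 ],
       [-0.0626191 , -0.81929874,  0.56993721, -1.19321602],
       [ 0.        ,  0.        ,  0.        ,  1.        ]])}
0.1 [ 0.20625977 -0.64214969  0.23042061] [-8.20487208e-04  9.87943884e-01  1.54810098e-01 -2.07762982e-04] 0.9993190854671 [ 0.22593862 -0.21155903 -0.42053453]
```

View pics/top0.png

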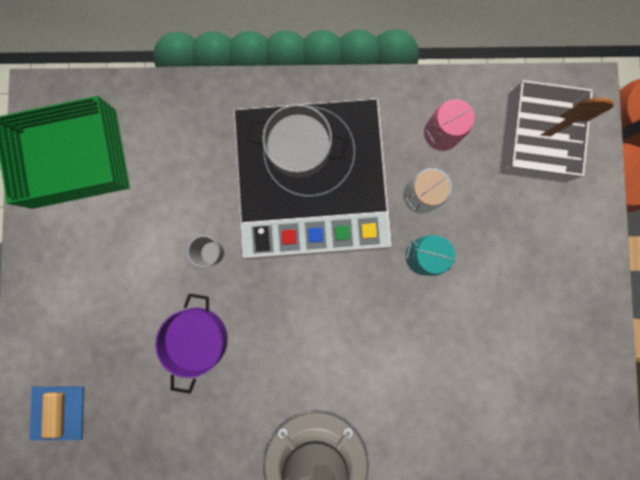

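View pics/side0.png

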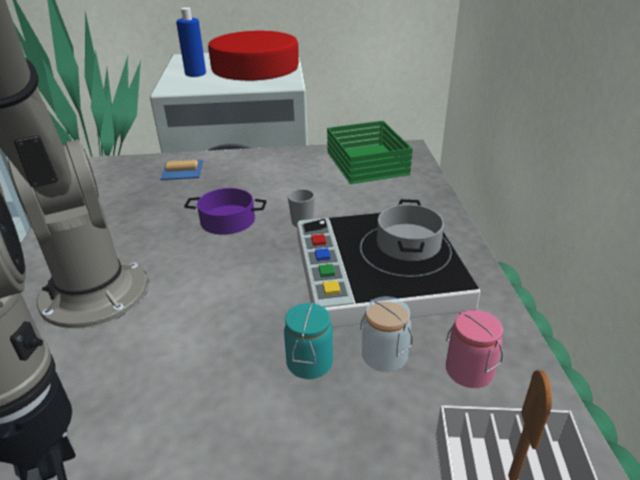

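Top view: rocker at about (262,237) with its white dot near (261,230), then red (289,237), blue (316,234), green (343,233) and yellow (370,231). Side view: rocker at about (315,225), red (319,240), blue (322,254), green (327,270), yellow (332,287). Possible confusions are the turquoise jar (432,255) for green, and the wood top (52,415) for yellow. The keys on the strip are the clear choice.

```bash
cat > h.py <<'E'
import numpy as np, cv2
from station import bot, imaging
def ray(n,u,v):
    c=imaging.calibration(n);E=c["extrinsics"];R,t=E[:3,:3],E[:3,3]
    d=R.T@np.array([(u-c["cx"])/c["fx"],-(v-c["cy"])/c["fy"],-1]); return -R.T@t,d
def onz(n,u,v,z):
    o,d=ray(n,u,v); return o+d*(z-o[2])/d[2]
def tri(p,q):
    A=[];b=[]
    for n,(u,v) in (("top",p),("side",q)):
        o,d=ray(n,u,v);d=d/np.linalg.norm(d);M=np.eye(3)-np.outer(d,d);A.append(M);b.append(M@o)
    return np.linalg.lstsq(np.vstack(A),np.hstack(b),rcond=None)[0]
R={"top":(240,215,395,260),"side":(295,215,355,305)}
H={"red":[(0,8),(172,180)],"blue":[(105,125)],"green":[(50,78)],"yellow":[(20,32)]}
def blobs(n):
    im=imaging.read_camera(n);x0,y0,x1,y1=R[n];hsv=cv2.cvtColor(im[y0:y1,x0:x1],cv2.COLOR_RGB2HSV);out={}
    for k,hs in H.items():
        m=sum(cv2.inRange(hsv,(a,130,70),(b,255,255)) for a,b in hs)
        N,l,s,c=cv2.connectedComponentsWithStats(m)
        i=1+np.argmax(s[1:,4]);out[k]=(c[i]+[x0,y0],s[i])
    return im,out
E
python3 - <<'E'
from h import *
it,T=blobs("top"); is_,S=blobs("side")
P=[]
for k in H:
    a,b=T[k][0],S[k][0]; print(k,a.round(1),T[k][1][2:],b.round(1),S[k][1][2:],"topz",onz("top",*a,.073).round(4),"sidez",onz("side",*b,.073).round(4),"tri",tri(a,b).round(4))
# white dot in rocker
a=it[222:252,250:274].min(2).astype(float);print(a[:,4:20:1].astype(int)[:14])
A=it[205:270,235:395,::-1];B=is_[205:315,290:365,::-1]
A=cv2.resize(A,None,fx=4.9,fy=4.9,interpolation=cv2.INTER_CUBIC)
cv2.imwrite("pics/c1.png",A);
E
```

```text
red [288.5 236.5] [ 15  14 193] [318.4 239.3] [ 14  11 126] topz [0.5228 0.0545 0.073 ] sidez [0.5211 0.0456 0.073 ] tri [0.5225 0.0549 0.0667]
blue [315.1 234.5] [ 15  14 192] [322.4 254. ] [ 16  12 151] topz [ 0.5266 -0.005   0.073 ] sidez [ 0.5252 -0.0134  0.073 ] tri [ 0.5264 -0.0049  0.0669]
green [341.9 232.4] [ 14  14 165] [326.6 270. ] [ 16  11 142] topz [ 0.5308 -0.0647  0.073 ] sidez [ 0.5292 -0.0727  0.073 ] tri [ 0.5306 -0.065   0.067 ]
yellow [368.9 230.4] [ 15  15 208] [331.1 287.4] [ 17  14 189] topz [ 0.5347 -0.1248  0.073 ] sidez [ 0.533 -0.132  0.073] tri [ 0.5344 -0.1254  0.0676]
[[184 188 195 197 201 200 201 198 197 198 197 191 196 195 193 196]
 [195 198 194 195 199 196 191 194 195 192 194 192 191 191 188 185]
 [193 192 188 189 183 183 187 182 180 178 180 177 172 175 175 166]
 [176 172 167 164 158 155 157 150 149 148 137 138 138 136 141 141]
 [136 129 125 120 113 111 108 107  94  94  88  83  76  92 103 116]
 [ 90  79  72  66  70  79  94 104  88  72  56  48  46  58  89 109]
 [ 68  51  46  55  84 112 147 160 139 103  63  43  40  54  84 107]
 [ 60  44  48  69 119 164 192 200 184 141  81  42  46  54  82 105]
 [ 68  44  48  87 154 191 209 215 202 158  91  53  37  50  78 100]
 [ 71  50  49  93 152 199 213 215 200 154  94  51  44  48  75 100]
 [ 76  49  47  75 133 178 197 198 174 133  79  38  43  53  69  93]
 [ 75  53  40  55  94 131 146 147 127  88  59  42  41  44  65  96]
 [ 75  52  45  46  51  74  83  82  72  56  46  42  41  46  63  91]
 [ 81  55  45  36  43  40  48  43  43  41  39  42  48  48  69  91]]
```

View pics/c1.png

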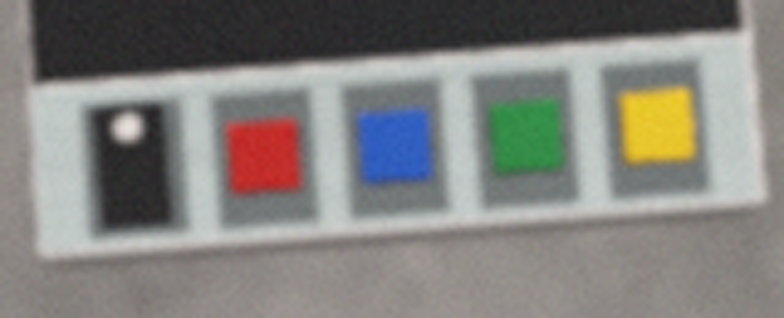

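The crop confirms the order along y: rocker with its white dot on the far half, then red, blue, green, yellow. The key spacing measures 60 mm, as stated.

```bash
cat >> h.py <<'E'
K={"red":(.5228,.0545),"blue":(.5266,-.005),"green":(.5308,-.0647),"yellow":(.5347,-.1248)}
from scipy.spatial.transform import Rotation as Ro
ang=np.arctan2(.0119,.1793);X=np.array([np.cos(ang),np.sin(ang)]);Y=np.array([-X[1],X[0]])
cen=np.mean(list(K.values()),0)
G={k:cen+Y*.06*(1.5-i) for i,k in enumerate(K)}; G["dot"]=cen+Y*.15+X*.018; G["rock"]=cen+Y*.15+X*.021
def rel(name,z):
    o=bot.get_obs();M=Ro.from_quat(np.roll(o["tool_rot"],-1)).as_matrix()
    d=np.append(G[name],z)-o["eef_pos"]
    yaw=np.degrees(np.arctan2(M[1,0],M[0,0])-ang)
    print(name,"shift cm",(M.T@d*100).round(2),"turn",yaw.round(2),"tcp",o["eef_pos"].round(4),"F",o["contact_force"].round(1),"w",round(o["gripper_width"],3),"t",o["t"])
E
python3 - <<'E'
from h import *
print({k:v.round(4) for k,v in G.items()},onz("top",260.6,230.5,.0776).round(4)); rel("rock",.12)
E
```

```text
{'red': array([0.5228, 0.0548]), 'blue': array([ 0.5267, -0.0051]), 'green': array([ 0.5307, -0.0649]), 'yellow': array([ 0.5347, -0.1248]), 'dot': array([0.5368, 0.1159]), 'rock': array([0.5397, 0.1161])} [0.5364 0.1159 0.0776]
rock shift cm [ 54.94 -62.    11.13] turn 14.01 tcp [ 0.2063 -0.6423  0.2307] F [0.4 0.5 0.9] w 0.998 t 0.2
```

{"method": "carry_out", "body": {"targets": [[0, 0, 0, 7, -1], [0, 0, 0, 7, -1], [3, 0, 0, 0, -1], [3, 0, 0, 0, -1], [3, 0, 0, 0, -1], [3, 0, 0, 0, -1], [3, 0, 0, 0, -1], [3, 0, 0, 0, -1], [3, 0, 0, 0, -1], [3, 0, 0, 0, -1], [0, 0, 0, 0, -1]]}}

```text
t: 1.3
eef_pos: [0.4522, -0.6235, 0.2301]
tool_rot: [-0.001, 0.999, 0.037, 0.002]
contact_force: [0.9, 1.6, 0.2]
gripper_width: -0.004
grasp_force: 0.0
```

```bash
python3 -c "
from h import *
rel('rock',.2)"
```

```text
rock shift cm [ 14.15 -73.11   3.23] turn 0.41 tcp [ 0.4522 -0.6235  0.2301] F [0.9 1.6 0.2] w -0.004 t 1.3
```

{"method": "carry_out", "body": {"targets": [[1, -4, 0, 0, -1], [1, -4, 0, 0, -1], [1, -4, 0, 0, -1], [1, -4, 0, 0, -1], [1, -4, 0, 0, -1], [1, -4, 0, 0, -1], [1, -4, 0, 0, -1], [1, -4, 0, 0, -1], [1, -4, 0, 0, -1], [1, -4, 0, 0, -1], [1, -4, 0, 0, -1], [1, -4, 0, 0, -1]]}}

```text
t: 2.5
eef_pos: [0.5333, -0.1388, 0.2314]
tool_rot: [0.0, 0.999, 0.033, -0.0]
contact_force: [1.1, 0.4, 0.5]
gripper_width: -0.001
grasp_force: 0.0
```

{"method": "carry_out", "body": {"targets": [[1, -4, 0, 0, -1], [1, -4, 0, 0, -1], [0, -4, 0, 0, -1], [0, -4, 0, 0, -1], [0, -4, 0, 0, -1], [0, -3, 0, 0, -1], [0, 0, 0, 0, -1], [0, 0, 0, 0, -1]]}}

```text
t: 3.3
eef_pos: [0.5382, 0.0908, 0.2312]
tool_rot: [0.0, 0.999, 0.034, -0.0]
contact_force: [-0.7, -0.3, -0.2]
gripper_width: 0.0
grasp_force: 0.0
```

```bash
python3 -c "
from h import *
rel('rock',.1)"
```

```text
rock shift cm [ 0.33 -2.52 13.12] turn 0.07 tcp [0.5382 0.0908 0.2312] F [-0.7 -0.3 -0.2] w 0.0 t 3.3
```

{"method": "carry_out", "body": {"targets": [[0.3, -2.5, 0, 0, -1], [0, 0, 4, 0, -1], [0, 0, 4, 0, -1], [0, 0, 3, 0, -1], [0, 0, 2, 0, -1], [0, 0, 0, 0, -1], [0, 0, 0, 0, -1]]}}

```text
t: 4.0
eef_pos: [0.5402, 0.1146, 0.1016]
tool_rot: [0.0, 0.999, 0.032, -0.0]
contact_force: [0.1, 0.8, 0.9]
gripper_width: 0.001
grasp_force: 0.0
```

Run:
```python
from h import *
rel('rock',.0718)
a=imaging.read_camera("top")[190:270,235:395,::-1];b=imaging.read_camera("side")[190:310,290:450,::-1]
f=lambda x:cv2.resize(x,None,fx=4,fy=4,interpolation=cv2.INTER_CUBIC)
cv2.imwrite("pics/c2.png",np.vstack([cv2.resize(a,(480,240)),cv2.resize(b,(480,360))]))
```

```text
rock shift cm [-0.04 -0.15  2.98] turn -0.11 tcp [0.5402 0.1146 0.1016] F [0.1 0.8 0.9] w 0.001 t 4.0
```

View pics/c2.png

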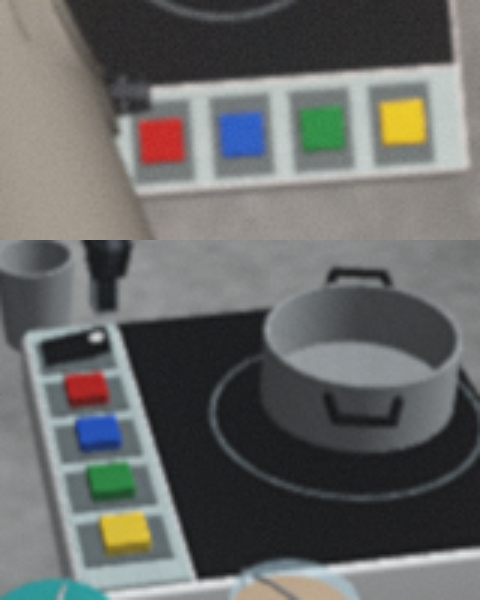

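The side crop shows the fingertips at (104,305), right above the white dot at (97,337). Pressing now.

{"method": "carry_out", "body": {"targets": [[0, -0.1, 1, 0, -1], [0, 0, 0.6, 0, -1], [0, 0, 0.3, 0, -1], [0, 0, 0.3, 0, -1], [0, 0, 0.3, 0, -1], [0, 0, 0.2, 0, -1], [0, 0, 0.2, 0, -1], [0, 0, 0, 0, -1], [0, 0, 0, 0, -1]]}}

```text
t: 5.0
eef_pos: [0.5399, 0.1172, 0.0724]
tool_rot: [-0.0, 0.999, 0.033, 0.0]
contact_force: [-0.6, -1.4, 2.5]
gripper_width: 0.002
grasp_force: 1.2
```

{"method": "carry_out", "body": {"targets": [[0, 0, 0.1, 0, -1], [0, 0, 0.1, 0, -1], [0, 0, 0.1, 0, -1], [0, 0, 0, 0, -1], [0, 0, 0, 0, -1]]}}

```text
t: 5.5
eef_pos: [0.5398, 0.1172, 0.0703]
tool_rot: [0.0, 0.999, 0.033, 0.0]
contact_force: [-3.0, -0.3, 12.5]
gripper_width: 0.002
grasp_force: 6.2
```

{"method": "carry_out", "body": {"targets": [[0, 0, 0.1, 0, -1], [0, 0, 0.1, 0, -1], [0, 0, 0, 0, -1], [0, 0, 0, 0, -1]]}}

```text
t: 5.9
eef_pos: [0.5399, 0.1172, 0.0699]
tool_rot: [0.0, 0.999, 0.033, 0.0]
contact_force: [-9.3, -3.2, 29.2]
gripper_width: 0.001
grasp_force: 13.3
```

{"method": "carry_out", "body": {"targets": [[0, 0, -1, 0, -1], [0, 0, -2, 0, -1], [0, 0, -2, 0, -1], [0, 4, -2, 0, -1], [0, 5, 0, 0, -1], [0, 5, 0, 0, -1], [0, 5, 0, 0, -1], [0, 5, 0, 0, -1], [0, 0, 0, 0, -1], [0, 0, 0, 0, -1]]}}

```text
t: 6.9
eef_pos: [0.5552, -0.124, 0.1369]
tool_rot: [0.0, 1.0, 0.031, -0.0]
contact_force: [-0.2, 1.4, -0.4]
gripper_width: 0.003
grasp_force: 0.0
```

Run:
```python
from h import *
rel('yellow',.08)
a=imaging.read_camera("top")[190:270,235:395,::-1];b=imaging.read_camera("side")[190:310,290:450,::-1]
cv2.imwrite("pics/c3.png",np.vstack([cv2.resize(a,(480,240)),cv2.resize(b,(480,360))]))
```

```text
yellow shift cm [-2.05 -0.05  5.69] turn -0.2 tcp [ 0.5552 -0.124   0.1369] F [-0.2  1.4 -0.4] w 0.003 t 6.9
```

View pics/c3.png

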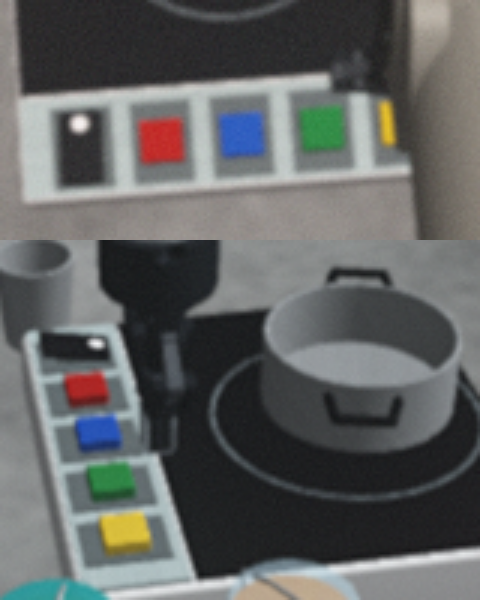

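The rocker is now on: the far half is down, with the dot at (95,343) in the side crop. It stopped firmly at 29 N. Yellow is next.

{"method": "carry_out", "body": {"targets": [[-1, 0, 0, 0, -1], [-1, 0, 1.5, 0, -1], [0, 0, 2, 0, -1], [0, 0, 2, 0, -1], [0, 0, 0.5, 0, -1], [0, 0, 0.3, 0, -1], [0, 0, 0.3, 0, -1], [0, 0, 0.2, 0, -1], [0, 0, 0.2, 0, -1], [0, 0, 0.1, 0, -1], [0, 0, 0, 0, -1], [0, 0, 0, 0, -1]]}}

```text
t: 8.2
eef_pos: [0.5362, -0.1239, 0.0665]
tool_rot: [0.0, 0.999, 0.033, 0.001]
contact_force: [0.3, 0.6, 1.1]
gripper_width: -0.002
grasp_force: 0.9
```

{"method": "carry_out", "body": {"targets": [[0, 0, 0.1, 0, -1], [0, 0, 0.1, 0, -1], [0, 0, 0.1, 0, -1], [0, 0, 0, 0, -1], [0, 0, 0, 0, -1]]}}

```text
t: 8.7
eef_pos: [0.5362, -0.1239, 0.0648]
tool_rot: [0.0, 0.999, 0.033, 0.001]
contact_force: [-4.3, 1.6, 16.3]
gripper_width: 0.001
grasp_force: 7.9
```

{"method": "carry_out", "body": {"targets": [[0, 0, 0.1, 0, -1], [0, 0, 0, 0, -1], [0, 0, 0, 0, -1]]}}

```text
t: 9.0
eef_pos: [0.5363, -0.1239, 0.0643]
tool_rot: [0.0, 0.999, 0.033, 0.001]
contact_force: [-7.2, 2.1, 22.6]
gripper_width: 0.002
grasp_force: 10.8
```

{"method": "carry_out", "body": {"targets": [[0, 0, -1, 0, -1], [0, 0, -2, 0, -1], [0, 0, -2, 0, -1], [0, -3, 0, 0, -1], [0, -3, 0, 0, -1], [0, 0, 0, 0, -1], [0, 0, 0, 0, -1]]}}

```text
t: 9.7
eef_pos: [0.5317, -0.0637, 0.1123]
tool_rot: [0.0, 0.999, 0.034, -0.0]
contact_force: [0.4, -0.1, 0.6]
gripper_width: -0.003
grasp_force: 0.0
```

Run:
```python
from h import *
rel('green',.08)
b=imaging.read_camera("side")[190:310,290:450,::-1]
cv2.imwrite("pics/c4.png",cv2.resize(b,(480,360)))
```

```text
green shift cm [-0.11  0.11  3.23] turn 0.08 tcp [ 0.5317 -0.0637  0.1123] F [ 0.4 -0.1  0.6] w -0.003 t 9.7
```

View pics/c4.png

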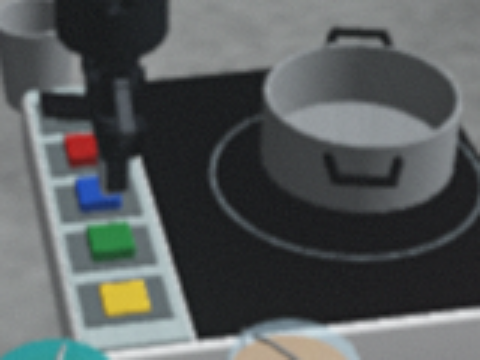

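The yellow key is visibly flush at (125,297), and the fingertip lines up above green at (110,240). Green is next.

{"method": "carry_out", "body": {"targets": [[-0.1, 0.1, 2, 0, -1], [0, 0, 1.2, 0, -1], [0, 0, 0.5, 0, -1], [0, 0, 0.3, 0, -1], [0, 0, 0.3, 0, -1], [0, 0, 0.2, 0, -1], [0, 0, 0.2, 0, -1], [0, 0, 0.2, 0, -1], [0, 0, 0.1, 0, -1], [0, 0, 0, 0, -1], [0, 0, 0, 0, -1]]}}

```text
t: 10.85
eef_pos: [0.531, -0.0653, 0.0643]
tool_rot: [0.0, 0.999, 0.033, 0.0]
contact_force: [-8.9, -1.5, 21.3]
gripper_width: 0.001
grasp_force: 10.9
```

Green has the same stop height and force as yellow (0.0643 m, 21 N). I'll retract and check.

{"method": "carry_out", "body": {"targets": [[0, 0, -1, 0, -1], [0, 0, -3, 0, -1], [0, 0, -4, 0, -1], [0, 0, -4, 0, -1], [0, 4, -2, 0, -1], [0, 5, 0, 0, -1], [0, 5, 0, 0, -1], [0, 5, 0, 0, -1], [0, 5, 0, 0, -1], [0, 5, 0, 0, -1], [0, 0, 0, 0, -1], [0, 0, 0, 0, -1]]}}

```text
t: 12.05
eef_pos: [0.55, -0.3554, 0.202]
tool_rot: [-0.0, 0.999, 0.032, 0.0]
contact_force: [0.4, 1.6, 0.2]
gripper_width: -0.002
grasp_force: 0.0
```

Run:
```python
from h import *
a=imaging.read_camera("top")[190:270,235:395,::-1];b=imaging.read_camera("side")[190:310,290:450,::-1]
cv2.imwrite("pics/c5.png",np.vstack([cv2.resize(a,(480,240)),cv2.resize(b,(480,360))]))
```

```text
(no output)
```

View pics/c5.png

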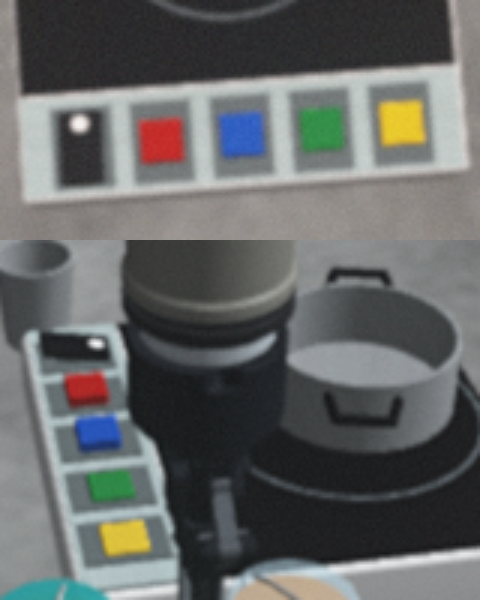

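The rocker is on, green (110,485) and yellow (125,537) are down, and red and blue are still raised. The arm is clear of everything.

```bash
python3 -c "
from station import bot
print(bot.hand_in())"
```

```text
the job is handed in; nothing more can be done
None
```

The job is handed in at about 12 s: the rocker was switched on, then the yellow and green keys were pressed to their stops in that order. Red and blue were left up, and the pot, cup and jar were not touched.

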